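# Present the round tube over the vee rest

## Robot

A 7-joint arm with a two-finger parallel gripper is mounted at the origin on a cart in front of the work surface, level with it; the furniture and walls round the work are solid. World frame = base frame: x ahead of the robot, y to its left, z up, the work surface at z = 0. Lengths are in m, angles in rad, forces in N, time in s.
With the tool pointing down it reaches from about 0.4 to 0.875 m from the base axis. Payload 19.3 kg.
Tool frame: the origin (TCP) lies at the centre of the arm's flange, where the gripper is bolted on; the fingertips stand 173 mm ahead of it and the grasp point (between the pads) lies 155 mm ahead of it; z points along the fingers, y is the line along which they close (so a half turn about z gives the same grasp; the last joint's range is limited). The gripper opens to 85 mm and grips with 20 to 120 N. Pads are 22 mm wide; open, the fingers measure 114 mm over their backs; the gripper's body (76 mm by 85 mm) begins 54 mm behind the grasp point. The pads swing forward as they close: fully open they stand 13 mm farther back than shut.
Start: joints at [1.134, 0.521, -0.036, 1.599, 0.021, 1.021, -0.113], TCP at [0.224, -0.583, 0.405] pointing down, gripper open.
Joint ranges: [-2.91, 2.91], [-0.3, 2.13], [-1.5, 1.42], [0.17, 2.43], [-1.26, 4.41], [0.16, 1.93], [-2.52, 2.52]. Speed limits (rad/s): [1.89, 1.89, 2.39, 2.39, 3.01, 3.01, 3.01].

## Interface

Orientations are given as [roll, pitch, yaw] about the fixed x, y, z axes, in that order (R = Rz(yaw) Ry(pitch) Rx(roll)).
In Python, from workcell import bot, imaging, job gives the robot as it stands.
- The arm moves only by the tool carry_out, never from a script. Its argument "targets" is a list of rows, each a list of 3 entries, a list of its own where there are three numbers: the shift along the tool's x, y, z in units of 0.25 m (1.0 is 0.25 m), then the turn, a rotation vector about the tool's x, y, z in units of 180 degrees (1.0 is 180 degrees), then the opening, from 0 (shut) to 1 (fully open). In form: [[[tx, ty, tz], [wx, wy, wz], jaw], ...]. A call has 1 to 8 rows; each row shifts and turns the commanded pose from where the row before left it, along the tool's axes as they then stand; what a row does not reach is not made up. A row lasts 1/8 s, in which the tool goes at most 62.5 mm and 10.7 degrees, less where a joint would pass 70% of its speed; a pose out of reach is approached as far as the arm can. A call with a number of a shift or a turn outside -1 to 1 is refused whole. A call with a gripper value outside its range is refused whole. The fingers move at their own pace and stop on an object; "force" is the grip in N (left out, the last holds). Time passes only in rows, so rows that do not move let the fingers close. It gives the time, the measured TCP pose, the force and the opening at its end, in the units of the state.
- bot.observe(): the state, without advancing time (a new reading comes with each control period).
- imaging.grab_frame(name): name is "scene" or "side" or "wrist"; returns a dict with "pixels" (480x640x3 uint8, red, green, blue), "mtx" (3x3 intrinsics, pixels), "cam_to_world" (4x4, takes a point from camera to world coordinates); the wrist camera has in their place "mount" (4x4, takes a point from camera to tool coordinates, whose origin is the TCP and whose axes are the flange's). Camera axes: x right, y down, z forward; pixel columns grow to the right and rows downward; lengths in m; the calibration is good to about 2 mm. A picture is of the moment at which its call begins: read the wrist's pose just before it. There is no depth.
- job.job_done(): hands the job in, once; it reports no verdict.
The state is a dict: "clock": time; "qpos": joint angles; "qd": joint speeds; "joint_efforts": joint torques, N m; "position": TCP position; "tool_rot": TCP orientation; "force": force on the tool from outside, world axes, zero at the start; "moment": the same for the moment, N m; "grip_width": finger opening in m.
Only numpy, scipy, OpenCV 4.12 (cv2) and the standard library are available. Lean on these libraries where they do the work, as an engineer would, in place of code of your own. Each camera call takes 0.05 s, during which the arm holds its last target. There are 200 camera calls.

## Task

Draw the round tube out of its sleeve in the sloping stock rack, turn it level and hold it in the air about 10 cm clear above the vee rest, centred over it and lined up with its vees (either end first), so that the welder can check both ends before it is set down. Finish while still holding it there, still and touching nothing but the gripper; leave the square tube and the angle bar in their sleeves and the things on the bench where they are.

Things in the scene. Friction and masses are not known exactly. Their poses are not given: they have to be found in the camera images.
- tube_centre (a point): centre and balance point of the round tube: dark steel, 24 mm in diameter, 260 mm long, 0.25 to 0.45 kg. y runs along the tube, at the start up the slope away from the robot, about 40 degrees above level; z is across it, up, square to the slope. Its lower 90 mm stand in a sleeve: this point is bare tube 40 mm beyond the mouth, with free space below
- tube_foot (a point): centre of the tube's lower end, 130 mm from the tube's centre along its -y
- rack: fixed steel stock rack, base plate 190 x 215 mm. Three square sleeves 75 mm apart along its y slope 40 degrees up to its +x; each 27 mm wide inside, 35 outside, 90 deep, floor closed, holding one stock length loosely (which one varies). Origin on the bench below the middle stock's centre; sleeves reach 0.12 m above the bench, the stock's upper ends 0.22 m
- square_tube_centre (a point): centre of a bright square tube, 24 x 24 mm, 260 mm long, in another sleeve; axes as the round tube's. Stays there
- angle_bar_centre (a point): centre of the 24 x 24 mm envelope of an angle bar (L section, 3 mm thick), 260 mm long, in another sleeve; axes as the round tube's. Stays there
- rest: fixed vee rest: base plate 160 x 60 mm with two open steel vee blocks 110 mm apart; the vees lie in line along its x. Origin on the bench under its middle, z up; the tops of the vees are 55 mm above the bench
- tape: tape measure 62 x 80 x 34 mm, loose on the bench, origin under its middle. Leave alone
- nipple: short pipe 48 mm in diameter, 55 mm high, standing loose on the bench, origin under its middle. Leave alone
- tin: round tin 69 mm in diameter, 52 mm high, loose on the bench, origin under its middle. Leave alone

How it is judged:
By the outcome, as a careful person would: the job done as asked, in the order asked, and still so for the second after the job is handed in, while the arm keeps its last pose, push and grip.
It also fails if it takes over 42 s, if anything falls off the work surface, if the arm or the gripper's body presses on something with over 40 N, if the wrist force passes 120 N, or if a joint passes its speed limit or range.

## Working session

There is one attempt and no reset: what is moved stays moved. The work goes in short steps, Python scripts to look and compute and a tool call to move; the robot and the scene stay as the last step left them, time stands still between calls to the robot, and variables do not carry over. Pictures are saved under pics/ and viewed, on a budget of 10 in all, crops included, one or two more only if the job needs it, and the job is handed in when it is done.

Besides the shell and the picture viewer there is one more tool, called as name(argument=value, ...), one argument or row to a line, values as JSON. carry_out: Moves the arm, as the interface text tells. Its arguments: {"type":"object","properties":{"targets":{"type":"array"},"force":{"type":"number"}},"required":["targets"]}

```bash
mkdir -p pics; ls
python3 - <<'E'
from workcell import bot, imaging
import cv2,numpy as np
s=bot.observe();print(s)
for n in("scene","side"):
    f=imaging.grab_frame(n);cv2.imwrite(f"pics/{n}0.png",f["pixels"][:,:,::-1]);np.savez(f"pics/{n}0.npz",**f)
    print(n,f["mtx"].tolist(),np.round(f["cam_to_world"],4).tolist())
E
```

```text
pics
{'clock': 0.0, 'qpos': array([ 1.13380936,  0.52202874, -0.0363309 ,  1.60000841,  0.02121067,
        1.02113062, -0.11280014]), 'qd': array([-5.87118877e-04,  5.70385069e-04,  1.02280464e-03,  1.03576004e-03,
        2.96103845e-05, -1.03793613e-03,  1.21667684e-03]), 'joint_efforts': array([-1.44343707e-03, -9.27123213e+01,  1.97966024e+00, -3.69939923e+01,
        1.78871560e-02,  8.29921832e-03,  9.06406444e-05]), 'position': array([ 0.22406203, -0.58329947,  0.40411626]), 'tool_rot': array([-3.14040662e+00,  9.38171740e-05,  3.66785530e-01]), 'force': array([ 0.2093677 , -0.04230345, -0.53441519]), 'moment': array([-0.02245426,  0.05594577, -0.00460013]), 'grip_width': 0.08519693003701002}
scene [[561.3539066261327, 0.0, 317.90670805000593], [0.0, 561.3539066261327, 227.71659819877166], [0.0, 0.0, 1.0]] [[-0.75, -0.3427, 0.5657, -0.1513], [-0.6613, 0.3692, -0.653, 1.0195], [0.0149, -0.8638, -0.5036, 0.7447], [0.0, 0.0, 0.0, 1.0]]
side [[517.116889976936, 0.0, 321.52181749956475], [0.0, 517.116889976936, 243.29250354811077], [0.0, 0.0, 1.0]] [[-0.9753, -0.1465, 0.1652, 0.388], [-0.2208, 0.6381, -0.7376, 0.896], [0.0026, -0.7559, -0.6547, 0.7413], [0.0, 0.0, 0.0, 1.0]]
```

View pics/scene0.png

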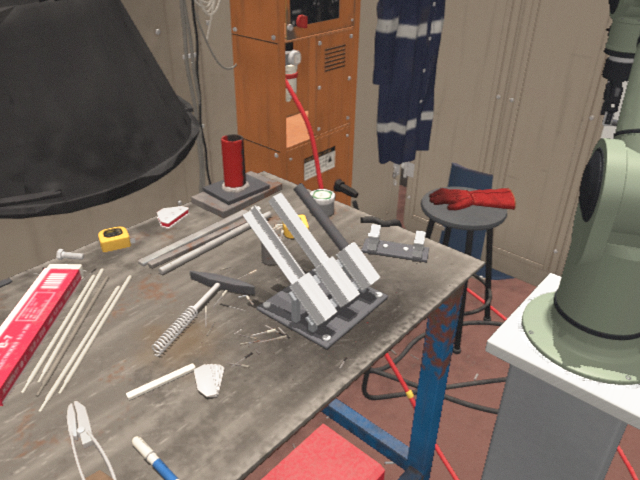

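View pics/side0.png

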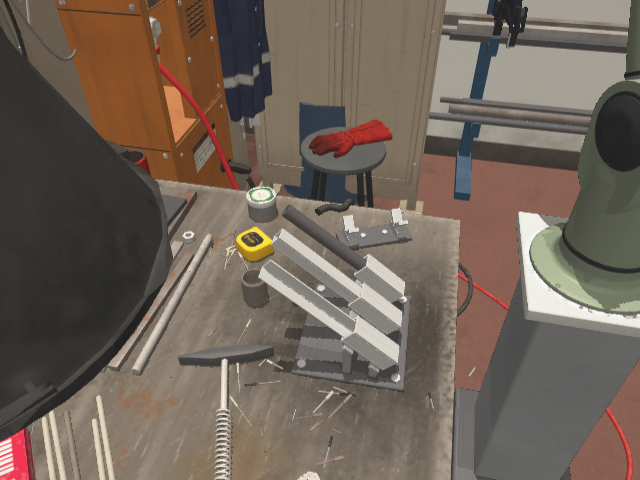

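The scene picture shows the dark round tube in the far sleeve (scene: top end about (300,188), mouth about (350,250); side: (290,212) to (365,262)). The rest is at about scene (395,245), side (376,235). I'll enlarge both pictures.

Run:
```python
import cv2
for n,(x,y,w,h) in {"scene":(240,180,200,150),"side":(230,190,200,150)}.items():
    im=cv2.imread(f"pics/{n}0.png")[y:y+h,x:x+w]
    im=cv2.resize(im,None,fx=4,fy=4,interpolation=cv2.INTER_CUBIC)
    for i in range(0,w,20):
        cv2.line(im,(4*i,0),(4*i,6),(0,255,255),1);cv2.putText(im,str(x+i),(4*i,16),0,.35,(0,255,255),1)
    for i in range(0,h,10):
        cv2.line(im,(0,4*i),(6,4*i),(0,255,255),1);cv2.putText(im,str(y+i),(8,4*i+4),0,.35,(0,255,255),1)
    cv2.imwrite(f"pics/{n}0c.png",im)
```

```text
(no output)
```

View pics/scene0c.png

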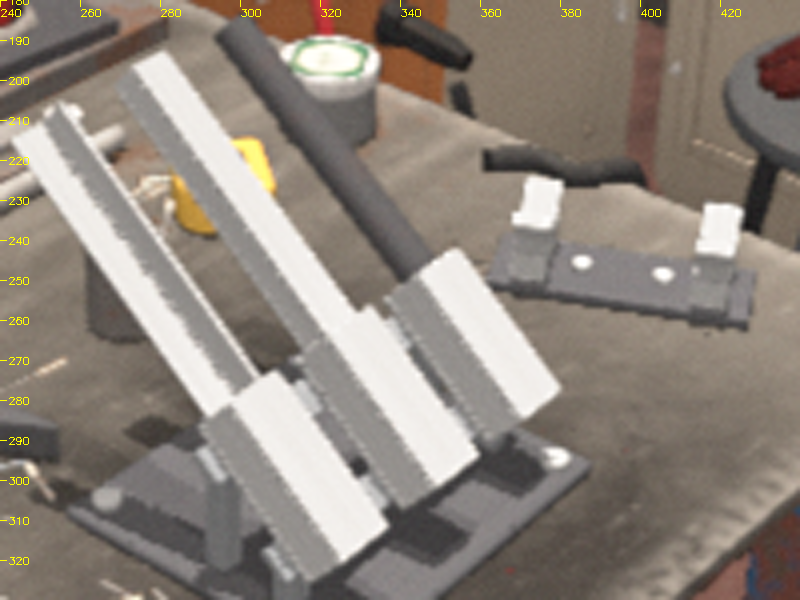

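View pics/side0c.png

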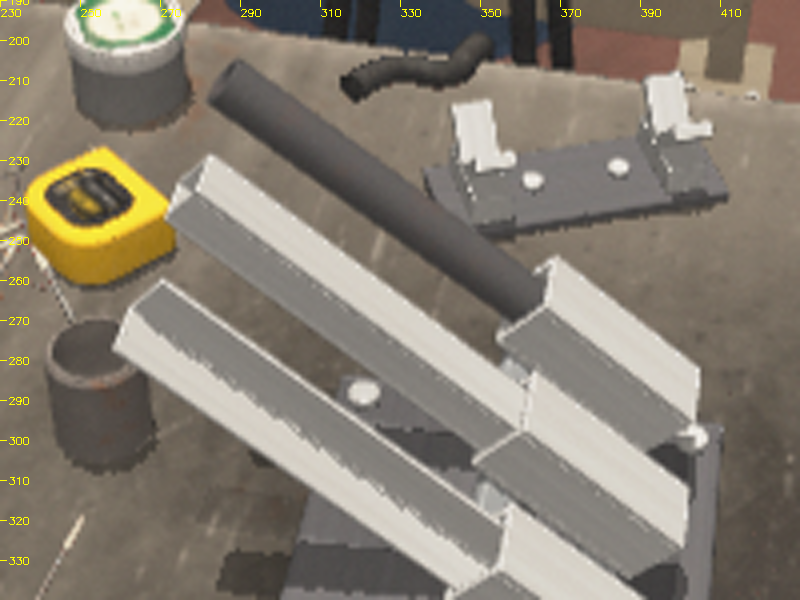

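```bash
cat > h.py <<'E'
import numpy as np,cv2
from scipy.optimize import least_squares
from scipy.spatial.transform import Rotation as R
C={n:dict(np.load(f"pics/{n}0.npz")) for n in("scene","side")}
O={"scene":(240,180),"side":(230,190)}
def pr(n,P):
    f=C[n];T=np.linalg.inv(f["cam_to_world"]);p=np.atleast_2d(P)@T[:3,:3].T+T[:3,3]
    q=p@f["mtx"].T;return q[:,:2]/q[:,2:]
def px(n,c): return np.array(O[n])+(np.array(c,float)+.5)/4-.5
def tri(cs,cd):
    Ps=[C[n]["mtx"]@np.linalg.inv(C[n]["cam_to_world"])[:3] for n in("scene","side")]
    X=cv2.triangulatePoints(*Ps,px("scene",cs).reshape(2,1),px("side",cd).reshape(2,1))[:,0]
    return X[:3]/X[3]
E
python3 - <<'E'
from h import *
a=np.radians(40)
# (view,k,s,y,n, crop px); s=None -> lower sleeve end
D=[("scene",-1,-40,-17.5,17.5,(455,249)),("scene",-1,-40,17.5,-17.5,(388,297)),("scene",-1,None,-17.5,17.5,(560,387)),
("scene",0,-40,-17.5,17.5,(375,306)),("scene",0,-40,17.5,-17.5,(305,347)),("scene",0,None,-17.5,17.5,(478,455)),
("scene",1,-40,-17.5,17.5,(277,371)),("scene",1,-40,17.5,-17.5,(203,424)),("scene",1,None,-17.5,17.5,(388,525)),
("scene",0,130,-12,10.5,(168,52)),("scene",0,130,12,-13.5,(120,92)),
("side",-1,-40,-17.5,17.5,(558,258)),("side",-1,-40,17.5,-17.5,(498,337)),("side",-1,None,-17.5,17.5,(698,367)),
("side",-1,-40,17.5,17.5,(548,305)),("side",0,-40,17.5,17.5,(525,432)),
("side",0,-40,-17.5,17.5,(538,372)),("side",0,-40,17.5,-17.5,(475,463)),("side",0,None,-17.5,17.5,(687,485)),
("side",0,130,-12,10.5,(210,155)),("side",0,130,12,-13.5,(168,215)),
("side",-1,130,0,-1.5,(224,83))]
def pt(p,k,s,y,n):
    x0,y0,w,h,L=p; s=-40-L*1e3 if s is None else s
    q=np.array([s*np.cos(a)-n*np.sin(a),75*k+y,s*np.sin(a)+n*np.cos(a)])/1e3
    return R.from_euler("z",w).apply(q)+[x0,y0,h]
def res(p): return np.concatenate([pr(d[0],pt(p,*d[1:5]))[0]-px(d[0],d[5]) for d in D])
r=least_squares(res,[.55,0,0,.13,.093],loss="soft_l1")
print(r.x,np.round(r.fun.reshape(-1,2),1).tolist())
for s in(-130,0,130):print(s,pt(r.x,-1,s,0,-1.5))
print("tilt dir",pt(r.x,-1,1000,0,0)-pt(r.x,-1,0,0,0))
b1=tri((663,274),(618,168));b2=tri((582,262),(533,181));print("bolts",b1,b2,np.linalg.norm(b1-b2),np.degrees(np.arctan2(*(b2-b1)[1::-1])))
m=(b1+b2)/2;print("rest mid",m)
E
```

```text
[0.49443515 0.29237175 0.04032021 0.1292544  0.09073977] [[1.1, 0.3], [-0.9, 1.9], [0.2, 0.4], [-0.4, 0.7], [-2.5, 4.7], [0.1, -0.2], [0.5, 0.6], [-1.4, 2.2], [0.1, 0.2], [-0.3, 0.2], [-1.5, -0.1], [-0.1, -1.6], [-0.7, 1.0], [0.1, -1.0], [0.1, -0.3], [0.6, -1.3], [-0.1, -1.1], [-1.0, 0.1], [0.2, -0.7], [1.2, -1.6], [-0.8, 0.7], [2.3, -2.9]]
-130 [0.3989169  0.21345734 0.04454295]
0 [0.49842174 0.21747157 0.12810534]
130 [0.59792658 0.2214858  0.21166773]
tilt dir [0.76542184 0.03087871 0.64278761]
bolts [0.44536771 0.00564037 0.01531491] [0.48918083 0.02865755 0.01615446] 0.04949833400332618 27.715141873343782
rest mid [0.46727427 0.01714896 0.01573469]
```

carry_out(
  targets=[
    [[0.105, -0.116, 0], [0, 0, 0], 1],
    [[0.105, -0.116, 0], [0, 0, 0], 1],
    [[0.105, -0.116, 0], [0, 0, 0], 1],
    [[0.105, -0.116, 0], [0, 0, 0], 1],
    [[0.105, -0.116, 0], [0, 0, 0], 1],
    [[0.105, -0.116, 0], [0, 0, 0], 1],
    [[0.105, -0.116, 0], [0, 0, 0], 1],
    [[0.105, -0.116, 0], [0, 0, 0], 1],
  ],
)

```text
clock: 1.1
position: [0.3372, -0.2903, 0.4046]
tool_rot: [-3.141, 0.0, 0.367]
force: [0.8, -0.0, 0.1]
grip_width: 0.0859
```

carry_out(
  targets=[
    [[0.105, -0.116, 0], [0, 0, 0], 1],
    [[0.105, -0.116, 0], [0, 0, 0], 1],
    [[0.105, -0.116, 0], [0, 0, 0], 1],
    [[0.105, -0.116, 0], [0, 0, 0], 1],
    [[0.105, -0.116, 0], [0, 0, 0], 1],
    [[0.105, -0.116, 0], [0, 0, 0], 1],
    [[0.105, -0.116, 0], [0, 0, 0], 1],
    [[0.105, -0.116, 0], [0, 0, 0], 1],
  ],
)

```text
clock: 2.1
position: [0.4501, 0.0015, 0.4046]
tool_rot: [3.142, 0.0, 0.367]
force: [0.0, 0.2, 0.2]
grip_width: 0.0852
```

```bash
cat >> h.py <<'E'
def snap(name):
    from workcell import bot,imaging
    s=bot.observe();f=imaging.grab_frame("wrist");T=np.eye(4);T[:3,:3]=R.from_euler("xyz",s["tool_rot"]).as_matrix();T[:3,3]=s["position"]
    f["cam_to_world"]=T@f["mount"];cv2.imwrite(f"pics/{name}.png",f["pixels"][:,:,::-1]);np.savez(f"pics/{name}.npz",**f)
    print(s["clock"],np.round(s["qpos"],2),np.round(s["position"],4),np.round(s["tool_rot"],4),np.round(s["force"],1),s["grip_width"])
    return f
E
python3 - <<'E'
from h import *
f=snap("w1");print(np.round(f["mount"],3).tolist(),f["mtx"][0])
C["w"]=f;print(pr("w",[[.467,.017,.055],[.498,.217,.128],[.598,.2215,.212],[.4,.3,0]]))
E
```

```text
2.1 [ 0.16  0.26 -0.35  2.03  0.12  0.87 -1.46] [0.4501 0.0015 0.4046] [3.1416e+00 2.0000e-04 3.6670e-01] [0.  0.2 0.2] 0.08522649285188307
[[-0.0, -0.947, -0.32, 0.082], [1.0, -0.0, 0.0, -0.0], [-0.0, -0.32, 0.947, 0.03], [0.0, 0.0, 0.0, 1.0]] [368.21739689   0.         320.83072374]
[[ 311.60583091  186.70502743]
 [  14.31890943   43.04991349]
 [-184.97584287 -360.70658857]
 [  19.10397619  136.89174287]]
```

View pics/w1.png

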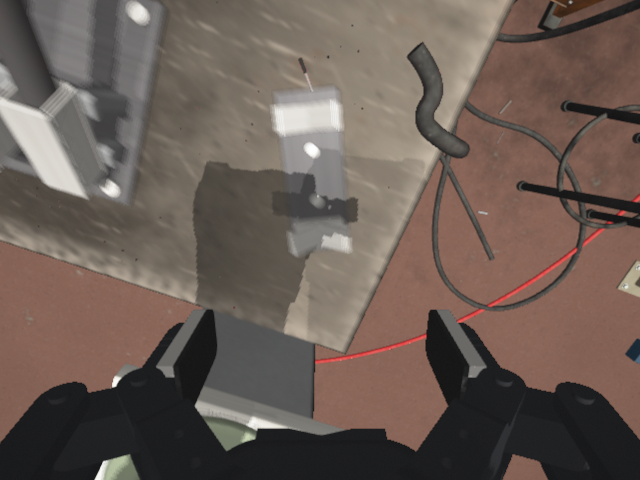

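Wrist view: the rest's bolts are near (312,151) and (317,200), with the end blocks at about (307,112) and (320,237). I'll check these against the two-camera estimate.

```bash
cat >> h.py <<'E'
def ray(f,u,z):
    M=f["cam_to_world"];d=M[:3,:3]@np.linalg.solve(f["mtx"],[*u,1]);return M[:3,3]+d*(z-M[2,3])/d[2]
E
python3 - <<'E'
from h import *
f=dict(np.load("pics/w1.npz"));C["w"]=f
a,b=ray(f,(312,151),.0155),ray(f,(317,200),.0155);d=a-b
print("bolts",a,b,(a+b)/2,np.linalg.norm(d),np.degrees(np.arctan2(d[1],d[0])))
im=cv2.imread("pics/w1.png")
# overlay model of rest for two yaw guesses
yaw=np.arctan2(d[1],d[0]);c=(a+b)/2
for w,col in((yaw,(0,0,255)),(np.radians(27.7),(0,255,0))):
    Rz=R.from_euler("z",w)
    for z in(0,.055):
        P=Rz.apply(np.array([[x,y,0] for x,y in((-.08,-.03),(.08,-.03),(.08,.03),(-.08,.03))]))+[c[0],c[1],z]
        q=((pr("w",P)-[220,50])*3).astype(int)
        if z==0:
            im2=im2 if w!=yaw else cv2.resize(im[50:250+25,220:420],None,fx=3,fy=3,interpolation=cv2.INTER_CUBIC)
            cv2.polylines(im2,[q.reshape(-1,1,2)],True,col,1)
    q=((pr("w",Rz.apply([[-.08,0,0],[.08,0,0]])+[c[0],c[1],.055])-[220,50])*3).astype(int);cv2.line(im2,q[0],q[1],col,1)
im2=im2[:600];cv2.imwrite("pics/w1c.png",im2)
E
```

```text
bolts [0.49190388 0.02691739 0.0155    ] [0.44909158 0.0055446  0.0155    ] [0.47049773 0.016231   0.0155    ] 0.0478506963561163 26.529322386872597
```

View pics/w1c.png

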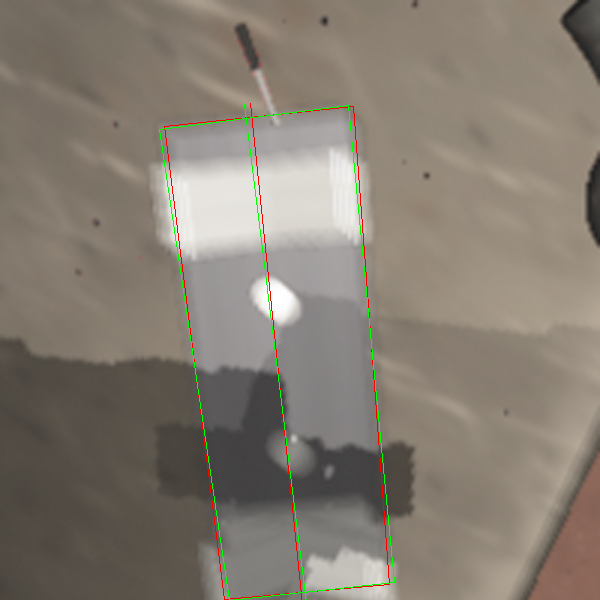

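```bash
cat >> h.py <<'E'
def plan(goals,vmax=.035,wmax=7,start=None):
    """goals: list of (pos, Rotation); prints tool-frame rows in move units, rounded"""
    from workcell import bot
    s=bot.observe();p,Q=(np.array(s["position"]),R.from_euler("xyz",s["tool_rot"])) if start is None else start
    for g,G in goals:
        rv=(Q.inv()*G).as_rotvec();n=int(np.ceil(max(np.linalg.norm(g-p)/vmax,np.degrees(np.linalg.norm(rv))/wmax,1)))
        dp=(np.array(g)-p)/n;o=[]
        for i in range(n):
            t=np.round(Q.inv().apply(dp)/.25,3);w=np.round(rv/n/np.pi,4)
            o.append([t.tolist(),w.tolist()]);p=p+Q.apply(t*.25);Q=Q*R.from_rotvec(w*np.pi)
        print(n);[print(r) for r in o]
        print("ends",np.round(p,4),np.round(Q.as_euler("xyz"),4))
G0=R.from_euler("xyz",[np.pi,-np.radians(40),.0403])
nrm=-G0.as_matrix()[:,2];u=G0.as_matrix()[:,0]
CT=np.array([.4985,.2175,.128])
E
python3 - <<'E'
from h import *
print(nrm,u);plan([(CT+.235*nrm,G0)])
E
```

```text
[-0.64226571 -0.02589733  0.76604444] [0.76542246 0.03086324 0.64278761]
8
[[-0.011, -0.115, 0.049], [-0.0047, 0.0275, 0.0126]]
[[-0.02, -0.115, 0.046], [-0.0047, 0.0275, 0.0126]]
[[-0.028, -0.114, 0.042], [-0.0047, 0.0275, 0.0126]]
[[-0.036, -0.114, 0.037], [-0.0047, 0.0275, 0.0126]]
[[-0.044, -0.113, 0.032], [-0.0047, 0.0275, 0.0126]]
[[-0.05, -0.111, 0.026], [-0.0047, 0.0275, 0.0126]]
[[-0.057, -0.109, 0.02], [-0.0047, 0.0275, 0.0126]]
[[-0.063, -0.107, 0.013], [-0.0047, 0.0275, 0.0126]]
ends [0.3473 0.2116 0.308 ] [ 3.1408 -0.6992  0.0401]
```

carry_out(
  targets=[
    [[-0.011, -0.115, 0.049], [-0.0047, 0.0275, 0.0126], 0.65],
    [[-0.02, -0.115, 0.046], [-0.0047, 0.0275, 0.0126], 0.65],
    [[-0.028, -0.114, 0.042], [-0.0047, 0.0275, 0.0126], 0.65],
    [[-0.036, -0.114, 0.037], [-0.0047, 0.0275, 0.0126], 0.65],
    [[-0.044, -0.113, 0.032], [-0.0047, 0.0275, 0.0126], 0.65],
    [[-0.05, -0.111, 0.026], [-0.0047, 0.0275, 0.0126], 0.65],
    [[-0.057, -0.109, 0.02], [-0.0047, 0.0275, 0.0126], 0.65],
    [[-0.063, -0.107, 0.013], [-0.0047, 0.0275, 0.0126], 0.65],
  ],
)

```text
clock: 3.15
position: [0.3874, 0.1315, 0.3421]
tool_rot: [3.087, -0.42, 0.165]
force: [0.7, -0.0, -0.1]
grip_width: 0.0557
```

Run:
```python
from h import *
f=snap("w2");C["w"]=f
im=cv2.imread("pics/w2.png")
for s in(-.13,-.04,0,.13):
    q=pr("w",CT+s*u)[0];print(s,q);cv2.circle(im,tuple(np.clip(q,-999,1999).astype(int)),3,(0,0,255),1)
cv2.imwrite("pics/w2o.png",im)
```

```text
3.15 [-0.87  0.24  0.38  2.36  0.55  0.21 -2.46] [0.3874 0.1315 0.3421] [ 3.0868 -0.42    0.1654] [ 0.7 -0.  -0.1] 0.05573342740017235
-0.13 [202.17286916 354.39201006]
-0.04 [192.49870379 266.33600083]
0 [186.76044956 214.10536931]
0.13 [155.84808964 -67.26454157]
```

View pics/w2o.png

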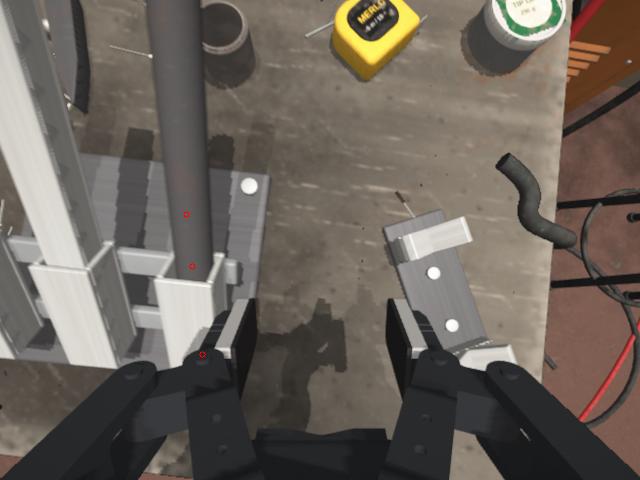

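The arm stopped short because j4, j6 and j7 are near their limits, so this grasp yaw and tilt are unsuitable. The drawn axis also misses the tube slightly: the tube's visible axis is near (180,100)–(192,275). I'll use the half-turned grasp with a 20° tool tilt, and first refine the tube position from this picture.

Run:
```python
from h import *
f=dict(np.load("pics/w2.npz"));C["w"]=f
g=cv2.cvtColor(f["pixels"],cv2.COLOR_RGB2GRAY)
for v in(20,80,140,200,250):print(v,g[v,140:230:3].tolist())
for s in(0,.05,.08,.1):
  for e in(-.012,0,.012):print(s,e,pr("w",CT+s*u+e*G0.as_matrix()[:,1])[0].round(1),end=" ")
  print()
A=R.from_euler("xyz",[np.pi,0,.2]);B=R.from_euler("xyz",[np.pi,0,.2+np.pi/2])
G=R.from_euler("xyz",[np.pi,np.radians(20),.0403+np.pi])
plan([([.44,.10,.42],A),([.45,.14,.42],B),(CT-.235*G.as_matrix()[:,2],G)],wmax=9)
```

```text
20 [104, 105, 88, 78, 85, 90, 91, 94, 95, 94, 93, 91, 90, 87, 85, 81, 78, 72, 67, 58, 48, 53, 58, 55, 55, 53, 54, 52, 55, 56]
80 [105, 107, 108, 104, 95, 77, 83, 89, 90, 93, 94, 93, 93, 92, 89, 87, 84, 80, 75, 67, 59, 54, 67, 65, 64, 62, 59, 58, 62, 62]
140 [59, 61, 62, 62, 62, 95, 93, 79, 84, 90, 92, 95, 96, 95, 94, 92, 89, 87, 83, 75, 70, 60, 53, 61, 55, 54, 54, 55, 56, 55]
200 [81, 81, 83, 114, 114, 113, 114, 113, 113, 95, 82, 89, 93, 95, 96, 96, 96, 92, 89, 84, 78, 71, 62, 52, 79, 82, 82, 82, 83, 83]
250 [159, 158, 153, 148, 141, 133, 125, 119, 115, 122, 139, 117, 86, 91, 94, 95, 96, 95, 91, 89, 84, 78, 70, 61, 59, 86, 85, 85, 68, 79]
0 -0.012 [166.4 211.9] 0 0 [186.8 214.1] 0 0.012 [207.1 216.3] 
0.05 -0.012 [154.2 128.7] 0.05 0 [177.7 131.5] 0.05 0.012 [201.  134.2] 
0.08 -0.012 [145.1  65.8] 0.08 0 [170.8  69. ] 0.08 0.012 [196.4  72.2] 
0.1 -0.012 [137.9  16.6] 0.1 0 [165.5  20.2] 0.1 0.012 [192.9  23.7] 
3
[[0.1, 0.06, -0.066], [0.0064, -0.0446, -0.0045]]
[[0.088, 0.06, -0.081], [0.0064, -0.0446, -0.0045]]
[[0.075, 0.059, -0.093], [0.0064, -0.0446, -0.0045]]
ends [0.44   0.0
[... 438 characters left out ...]
5]]
[[0.016, 0.005, -0.0], [-0.0, 0.0, -0.05]]
ends [0.4499 0.1402 0.42  ] [-3.1412e+00  3.0000e-04  1.7709e+00]
10
[[0.032, -0.007, 0.028], [-0.0078, -0.0092, -0.0444]]
[[0.033, -0.003, 0.027], [-0.0078, -0.0092, -0.0444]]
[[0.034, 0.001, 0.026], [-0.0078, -0.0092, -0.0444]]
[[0.034, 0.005, 0.026], [-0.0078, -0.0092, -0.0444]]
[[0.034, 0.01, 0.025], [-0.0078, -0.0092, -0.0444]]
[[0.033, 0.014, 0.024], [-0.0078, -0.0092, -0.0444]]
[[0.031, 0.018, 0.023], [-0.0078, -0.0092, -0.0444]]
[[0.029, 0.021, 0.023], [-0.0078, -0.0092, -0.0444]]
[[0.027, 0.025, 0.023], [-0.0078, -0.0092, -0.0444]]
[[0.024, 0.028, 0.023], [-0.0078, -0.0092, -0.0444]]
ends [0.4182 0.2146 0.349 ] [-3.1405  0.3482 -3.1019]
```

carry_out(
  targets=[
    [[0.1, 0.06, -0.066], [0.0064, -0.0446, -0.0045], 0.65],
    [[0.088, 0.06, -0.081], [0.0064, -0.0446, -0.0045], 0.65],
    [[0.075, 0.059, -0.093], [0.0064, -0.0446, -0.0045], 0.65],
    [[0.007, -0.015, 0], [0, 0, -0.05], 0.65],
    [[0.009, -0.014, 0], [0, 0, -0.05], 0.65],
    [[0.011, -0.012, 0], [0, 0, -0.05], 0.65],
    [[0.013, -0.01, 0], [0, 0, -0.05], 0.65],
    [[0.015, -0.008, 0], [0, 0, -0.05], 0.65],
  ],
)

```text
clock: 4.2
position: [0.4263, 0.1258, 0.3945]
tool_rot: [3.009, -0.07, 0.964]
force: [0.4, -0.3, -1.1]
grip_width: 0.0551
```

carry_out(
  targets=[
    [[0.016, -0.006, 0], [0, 0, -0.05], 0.65],
    [[0.016, -0.003, 0], [0, 0, -0.05], 0.65],
    [[0.017, 0, 0], [0, 0, -0.05], 0.65],
    [[0.016, 0.002, 0], [0, 0, -0.05], 0.65],
    [[0.016, 0.005, 0], [0, 0, -0.05], 0.65],
  ],
)

```text
clock: 4.82
position: [0.432, 0.1458, 0.395]
tool_rot: [2.998, 0.044, 1.742]
force: [-0.0, -0.0, 0.0]
grip_width: 0.0556
```

Run:
```python
from h import *
from workcell import bot
s=bot.observe();print(np.round(s["qpos"],2),s["position"],s["tool_rot"])
c=np.array([.4985,.2155,.128])
G=R.from_euler("xyz",[np.pi,np.radians(20),.027+np.pi])
plan([(c-.235*G.as_matrix()[:,2],G)],wmax=9)
```

```text
[-0.23  0.25 -0.3   2.07  0.25  0.72 -0.52] [0.43198992 0.14579623 0.3950192 ] [2.99827462 0.04365285 1.74188844]
10
[[0.028, -0.003, 0.017], [-0.0051, -0.0048, -0.045]]
[[0.029, 0.0, 0.017], [-0.0051, -0.0048, -0.045]]
[[0.029, 0.004, 0.016], [-0.0051, -0.0048, -0.045]]
[[0.028, 0.008, 0.016], [-0.0051, -0.0048, -0.045]]
[[0.027, 0.012, 0.016], [-0.0051, -0.0048, -0.045]]
[[0.025, 0.015, 0.015], [-0.0051, -0.0048, -0.045]]
[[0.023, 0.018, 0.015], [-0.0051, -0.0048, -0.045]]
[[0.021, 0.021, 0.015], [-0.0051, -0.0048, -0.045]]
[[0.018, 0.024, 0.015], [-0.0051, -0.0048, -0.045]]
[[0.014, 0.026, 0.015], [-0.0051, -0.0048, -0.045]]
ends [0.4179 0.2134 0.3489] [-3.1407  0.3491 -3.1153]
```

carry_out(
  targets=[
    [[0.028, -0.003, 0.017], [-0.0051, -0.0048, -0.045], 0.65],
    [[0.029, 0, 0.017], [-0.0051, -0.0048, -0.045], 0.65],
    [[0.029, 0.004, 0.016], [-0.0051, -0.0048, -0.045], 0.65],
    [[0.028, 0.008, 0.016], [-0.0051, -0.0048, -0.045], 0.65],
    [[0.027, 0.012, 0.016], [-0.0051, -0.0048, -0.045], 0.65],
    [[0.025, 0.015, 0.015], [-0.0051, -0.0048, -0.045], 0.65],
    [[0.023, 0.018, 0.015], [-0.0051, -0.0048, -0.045], 0.65],
    [[0.021, 0.021, 0.015], [-0.0051, -0.0048, -0.045], 0.65],
  ],
)

```text
clock: 5.82
position: [0.421, 0.1999, 0.3578]
tool_rot: [3.078, 0.311, 2.869]
force: [0.9, 0.6, 0.9]
grip_width: 0.0557
```

carry_out(
  targets=[
    [[0.018, 0.024, 0.015], [-0.0051, -0.0048, -0.045], 0.65],
    [[0.014, 0.026, 0.015], [-0.0051, -0.0048, -0.045], 0.65],
    [[0, 0, 0], [0, 0, 0], 0.65],
  ],
)

```text
clock: 6.2
position: [0.4182, 0.2136, 0.3487]
tool_rot: [-3.141, 0.349, -3.121]
force: [-0.3, -0.5, -0.7]
grip_width: 0.0557
```

Run:
```python
from h import *
f=snap("w3");C["w"]=f
im=cv2.imread("pics/w3.png")
c=np.array([.4985,.2155,.128]);G=R.from_euler("xyz",[np.pi,-np.radians(40),.027]).as_matrix();u=G[:,0];y=G[:,1]
for s in(-.04,0,.05,.13):
  for e in(-.012,0,.012):
    q=pr("w",c+s*u+e*y)[0];cv2.circle(im,tuple(q.astype(int)),2,(0,0,255),-1)
    if e==0:print(s,q)
cv2.imwrite("pics/w3o.png",im)
```

```text
6.2 [-0.28  0.33 -0.46  2.15  0.77  0.54  0.25] [0.4182 0.2136 0.3487] [-3.1415  0.3488 -3.121 ] [-0.3 -0.5 -0.7] 0.05568241288083653
-0.04 [320.6311696  192.72535029]
0 [320.93206196 259.35583728]
0.05 [321.31206492 343.50480761]
0.13 [321.92923115 480.17190994]
```

View pics/w3o.png

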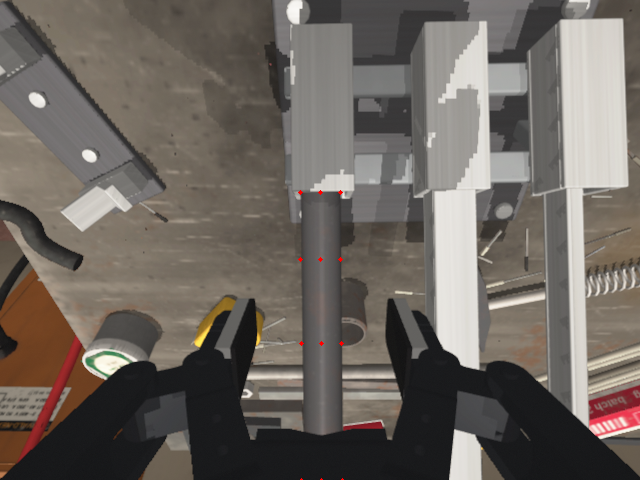

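The tube lies on the predicted axis (columns 302–342, mouth at row 192) and is centred between the pads. I'll descend 80 mm along the tool axis and grip.

carry_out(
  targets=[
    [[0, 0, 0.06], [0, 0, 0], 0.65],
    [[0, 0, 0.06], [0, 0, 0], 0.65],
    [[0, 0, 0.06], [0, 0, 0], 0.65],
    [[0, 0, 0.05], [0, 0, 0], 0.65],
    [[0, 0, 0.04], [0, 0, 0], 0.65],
    [[0, 0, 0.03], [0, 0, 0], 0.65],
    [[0, 0, 0.02], [0, 0, 0], 0.65],
    [[0, 0, 0], [0, 0, 0], 0.65],
  ],
)

```text
clock: 7.25
position: [0.4456, 0.2143, 0.2735]
tool_rot: [-3.141, 0.349, -3.121]
force: [-0.6, -0.5, 0.2]
grip_width: 0.0559
```

carry_out(
  targets=[
    [[0, 0, 0], [0, 0, 0], 0.2],
    [[0, 0, 0], [0, 0, 0], 0.2],
    [[0, 0, 0], [0, 0, 0], 0.1],
    [[0, 0, 0], [0, 0, 0], 0.1],
    [[0, 0, 0], [0, 0, 0], 0.1],
  ],
  force=70,
)

```text
clock: 7.88
position: [0.4456, 0.2144, 0.274]
tool_rot: [-3.141, 0.35, -3.12]
force: [-2.1, -1.4, 5.2]
grip_width: 0.022
```

Run:
```python
from h import *
f=snap("w4")
p,Q=np.array([0,0,0]),None
G=R.from_euler("xyz",[-3.1415,.3488,-3.121]).as_matrix()
uu=R.from_euler("xyz",[np.pi,-np.radians(40),.027]).as_matrix()[:,0]
print("u in tool",G.T@uu)
```

```text
7.875 [-0.38  0.49 -0.31  2.16  1.04  0.41  0.  ] [0.4456 0.2144 0.274 ] [-3.1413  0.3501 -3.1204] [-2.1 -1.4  5.2] 0.02199192024578863
u in tool [-0.93958688  0.00487657 -0.34227578]
```

carry_out(
  targets=[
    [[-0.009, 0, -0.0034], [0, 0, 0], 0.1],
    [[-0.019, 0, -0.0068], [0, 0, 0], 0.1],
    [[-0.019, 0, -0.0068], [0, 0, 0], 0.1],
    [[-0.019, 0, -0.0068], [0, 0, 0], 0.1],
  ],
)

```text
clock: 8.43
position: [0.4595, 0.2146, 0.2851]
tool_rot: [-3.141, 0.35, -3.121]
force: [-0.0, 0.5, -3.9]
grip_width: 0.0218
```

carry_out(
  targets=[
    [[-0.038, 0, -0.0137], [0, 0, 0], 0.1],
    [[-0.038, 0, -0.0137], [0, 0, 0], 0.1],
    [[-0.038, 0, -0.0137], [0, 0, 0], 0.1],
    [[-0.038, 0, -0.0137], [0, 0, 0], 0.1],
    [[-0.038, 0, -0.0137], [0, 0, 0], 0.1],
    [[-0.038, 0, -0.0137], [0, 0, 0], 0.1],
    [[-0.038, 0, -0.0137], [0, 0, 0], 0.1],
  ],
)

```text
clock: 9.3
position: [0.5138, 0.2158, 0.3306]
tool_rot: [-3.141, 0.349, -3.121]
force: [-0.8, 0.7, -3.4]
grip_width: 0.0218
```

Run:
```python
from h import *
f=snap("w5")
cv2.imwrite("pics/w5s.png",cv2.resize(cv2.imread("pics/w5.png"),(480,360)))
```

```text
9.3 [-0.21  0.48 -0.45  1.97  0.78  0.57  0.37] [0.5138 0.2158 0.3306] [-3.1413  0.3495 -3.1206] [-0.8  0.7 -3.4] 0.021778510278181975
```

View pics/w5s.png

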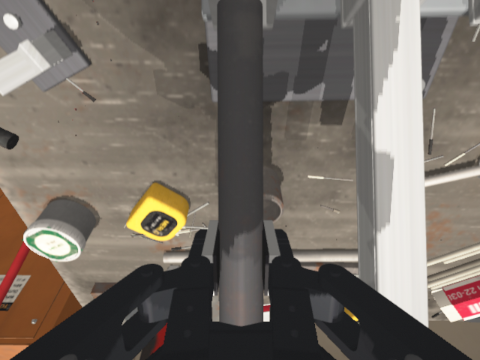

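Tube is drawn about 89 mm with a 3.4 N load (its own weight) and no jam. Its foot is just at the mouth, at the top of the picture.

Run:
```python
from h import *
from workcell import bot
s=bot.observe();p=s["position"];Q=R.from_euler("xyz",s["tool_rot"]);z=Q.as_matrix()[:,2]
uu=np.array([.7658,.0207,.6428])
p1=p+.035*uu;c1=p1+.155*z;print("centre",c1)
L=R.from_euler("xyz",[np.pi,-np.radians(20),.0206+np.pi]);F=R.from_euler("xyz",[np.pi,-np.radians(20),.465+np.pi])
e=lambda c,G:(np.array(c)-.155*G.as_matrix()[:,2],G)
plan([(p1,Q),e(c1+[-.03,-.03,.05],L),e([.469,.0165,.20],F),e([.469,.0165,.167],F)],vmax=.025,wmax=6)
```

```text
centre [0.59488049 0.21758314 0.2083199 ]
2
[[-0.066, 0.0, -0.024], [0.0, 0.0, 0.0]]
[[-0.066, 0.0, -0.024], [0.0, 0.0, 0.0]]
ends [0.5417 0.2163 0.354 ] [ 3.1414  0.3508 -3.1213]
7
[[-0.05, -0.017, -0.012], [0.0, 0.0318, -0.0]]
[[-0.049, -0.017, -0.017], [0.0, 0.0318, -0.0]]
[[-0.047, -0.017, -0.022], [0.0, 0.0318, -0.0]]
[[-0.045, -0.017, -0.026], [0.0, 0.0318, -0.0]]
[[-0.042, -0.017, -0.031], [0.0, 0.0318, -0.0]]
[[-0.039, -0.017, -0.035], [0.0, 0.0318, -0.0]]
[[-0.035, -0.017, -0.038], [0.0, 0.0318, -0.0]]
ends [0.6181 0.1881 0.404 ] [ 3.1414 -0.3485 -3.1211]
8
[[0.039, -0.073, 0.045], [0.0061, 0.0, -0.0166]]
[[0.043, -0.07, 0.047], [0.0061, 0.0, -0.0166]]
[[0.047, -0.067, 0.048], [0.0061, 0.0, -0.0166]]
[[0.05, -0.063, 0.049], [0.0061, 0.0, -0.0166]]
[[0.053, -0.06, 0.05], [0.0061, 0.0, -0.0166]]
[[0.056, -0.056, 0.051], [0.0061, 0.0, -0.0166]]
[[0.059, -0.052, 0.053], [0.0061, 0.0, -0.0166]]
[[0.062, -0.048, 0.053], [0.0061, 0.0, -0.0166]]
ends [0.5165 0.0397 0.346 ] [-3.1401 -0.3488 -2.6772]
2
[[-0.023, 0.001, 0.062], [-0.0002, 0.0, -0.0001]]
[[-0.023, 0.001, 0.062], [-0.0002, 0.0, -0.0001]]
ends [0.5164 0.0402 0.3129] [-3.1415 -0.3488 -2.6766]
```

carry_out(
  targets=[
    [[-0.066, 0, -0.024], [0, 0, 0], 0.1],
    [[-0.066, 0, -0.024], [0, 0, 0], 0.1],
    [[0, 0, 0], [0, 0, 0], 0.1],
  ],
)

```text
clock: 9.72
position: [0.5409, 0.2161, 0.3532]
tool_rot: [3.141, 0.351, -3.122]
force: [-0.4, 0.1, -4.5]
grip_width: 0.0217
```

carry_out(
  targets=[
    [[-0.05, -0.017, -0.012], [0, 0.0318, 0], 0.1],
    [[-0.049, -0.017, -0.017], [0, 0.0318, 0], 0.1],
    [[-0.047, -0.017, -0.022], [0, 0.0318, 0], 0.1],
    [[-0.045, -0.017, -0.026], [0, 0.0318, 0], 0.1],
    [[-0.042, -0.017, -0.031], [0, 0.0318, 0], 0.1],
    [[-0.039, -0.017, -0.035], [0, 0.0318, 0], 0.1],
    [[-0.035, -0.017, -0.038], [0, 0.0318, 0], 0.1],
  ],
)

```text
clock: 10.6
position: [0.6167, 0.1881, 0.4023]
tool_rot: [-3.14, -0.353, -3.121]
force: [-0.1, 0.5, -3.9]
grip_width: 0.0217
```

carry_out(
  targets=[
    [[0.039, -0.073, 0.045], [0.0061, 0, -0.0166], 0.1],
    [[0.043, -0.07, 0.047], [0.0061, 0, -0.0166], 0.1],
    [[0.047, -0.067, 0.048], [0.0061, 0, -0.0166], 0.1],
    [[0.05, -0.063, 0.049], [0.0061, 0, -0.0166], 0.1],
    [[0.053, -0.06, 0.05], [0.0061, 0, -0.0166], 0.1],
    [[0.056, -0.056, 0.051], [0.0061, 0, -0.0166], 0.1],
    [[0.059, -0.052, 0.053], [0.0061, 0, -0.0166], 0.1],
    [[0.062, -0.048, 0.053], [0.0061, 0, -0.0166], 0.1],
  ],
)

```text
clock: 11.6
position: [0.5142, 0.0392, 0.3441]
tool_rot: [-3.139, -0.351, -2.675]
force: [-0.5, -1.1, -3.2]
grip_width: 0.0216
```

carry_out(
  targets=[
    [[0, 0, 0], [0, 0, 0], 0.1],
    [[0, 0, 0], [0, 0, 0], 0.1],
  ],
)

```text
clock: 11.85
position: [0.5152, 0.0403, 0.3448]
tool_rot: [-3.14, -0.35, -2.677]
force: [0.7, 0.3, -4.1]
grip_width: 0.0219
```

Run:
```python
from h import *
F=R.from_euler("xyz",[np.pi,-np.radians(20),.465+np.pi])
f=snap("w6");plan([(np.array([.469,.0165,.167])-.155*F.as_matrix()[:,2],F)],vmax=.02,wmax=6)
```

```text
11.85 [ 0.29  0.6  -0.72  1.8   0.42  1.27  1.42] [0.5152 0.0403 0.3448] [-3.1398 -0.3497 -2.6772] [ 0.7  0.3 -4.1] 0.021922971262126292
2
[[-0.024, -0.001, 0.06], [-0.0002, -0.0001, -0.0]]
[[-0.024, -0.001, 0.06], [-0.0002, -0.0001, -0.0]]
ends [0.5164 0.0404 0.3126] [-3.1413 -0.3489 -2.6768]
```

carry_out(
  targets=[
    [[-0.012, 0, 0.03], [0, 0, 0], 0.1],
    [[-0.012, 0, 0.03], [0, 0, 0], 0.1],
    [[-0.012, 0, 0.03], [0, 0, 0], 0.1],
    [[-0.012, -0.001, 0.03], [0, 0, 0], 0.1],
    [[0, 0, 0], [0, 0, 0], 0.1],
    [[0, 0, 0], [0, 0, 0], 0.1],
  ],
)

```text
clock: 12.65
position: [0.5162, 0.04, 0.3127]
tool_rot: [-3.14, -0.35, -2.677]
force: [-0.4, 0.5, -3.6]
grip_width: 0.0217
```

Run:
```python
from h import *
from workcell import imaging
f=snap("w7")
h=np.array([np.cos(np.radians(27)),np.sin(np.radians(27)),0]);c=np.array([.469,.0165,.167]);e=np.array([-h[1],h[0],0])
out=[]
for n,(x,y,w,hh) in {"scene":(300,135,160,120),"side":(300,130,160,120)}.items():
    g=imaging.grab_frame(n);np.savez(f"pics/{n}7.npz",**g);C[n]=g
    im=cv2.resize(g["pixels"][y:y+hh,x:x+w,::-1],None,fx=2.5*2,fy=2.5*2,interpolation=cv2.INTER_CUBIC)
    for s in(-.13,0,.13):
        q=pr(n,c+s*h)[0];cv2.circle(im,tuple(((q-[x,y]+.5)*5).astype(int)),3,(0,0,255),-1);print(n,s,q)
    q=pr(n,[[*(c[:2]+s*h[:2]),.055] for s in(-.055,.055)])
    for k in q: cv2.circle(im,tuple(((k-[x,y]+.5)*5).astype(int)),3,(0,255,0),-1)
    cv2.imwrite(f"pics/{n}7c.png",im)
```

```text
12.65 [ 0.27  0.65 -0.7   1.82  0.46  1.22  1.39] [0.5162 0.04   0.3127] [-3.1402 -0.3501 -2.6767] [-0.4  0.5 -3.6] 0.02172154454606819
scene -0.13 [457.28565571 198.53296488]
scene 0 [399.88673594 191.38824759]
scene 0.13 [344.82794682 184.53481752]
side -0.13 [438.19948389 165.59308599]
side 0 [378.17840161 174.07659541]
side 0.13 [315.26877126 182.96837845]
```

View pics/scene7c.png

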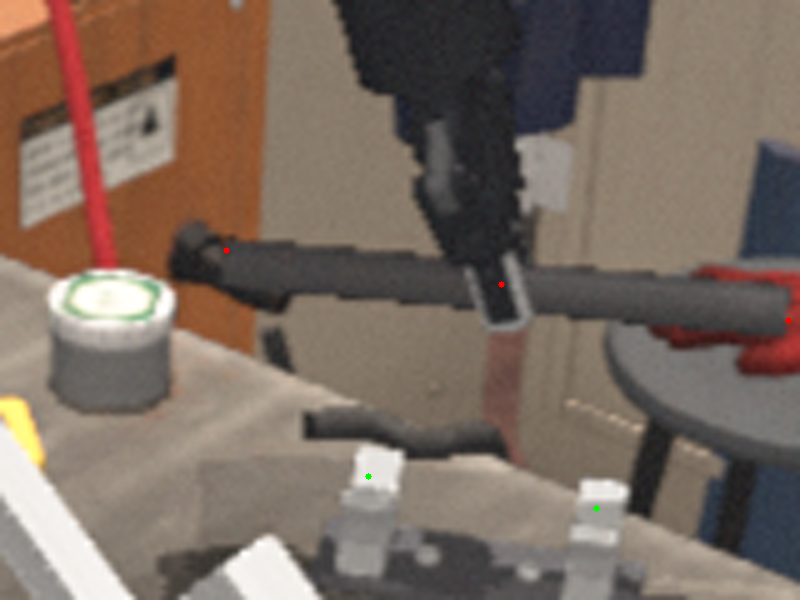

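View pics/side7c.png

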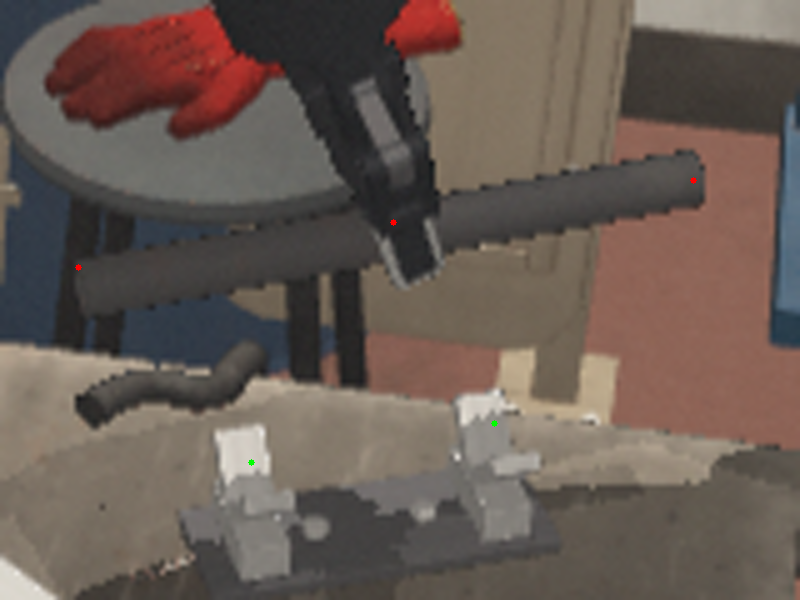

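Both views show the tube held, level to within about 2° (the far end a few mm low), and clear of everything. I'll measure its axis from both views and correct it.

```bash
cat > m.py <<'E'
from h import *
from workcell import bot
def axis(S,D,tag,fr,fd):  # two axis points per view in full pixels, far/robot end in side view
    for n in("scene","side"):C[n]=dict(np.load(f"pics/{n}{tag}.npz"))
    def ryd(n,q):
        M=C[n]["cam_to_world"];return M[:3,3],M[:3,:3]@np.linalg.solve(C[n]["mtx"],[*q,1])
    N=[];P=[]
    for n,L in(("scene",S),("side",D)):
        o,a=ryd(n,L[0]);_,b=ryd(n,L[1]);k=np.cross(a,b);N.append(k/np.linalg.norm(k));P.append(o)
    d=np.cross(*N);d/=np.linalg.norm(d);d*=np.sign(d[0])
    x=np.linalg.lstsq(np.array(N+[d]),np.array([N[0]@P[0],N[1]@P[1],d@np.array([.469,.0165,.167])]),rcond=None)[0]
    E=[]
    for n,q in(fd,fr):
        o,r=ryd(n,q);A=np.c_[d,-r];E.append(x+d*np.linalg.lstsq(A,o-x,rcond=None)[0][0])
    c=(E[0]+E[1])/2;print("dir yaw,el deg",np.degrees([np.arctan2(d[1],d[0]),np.arcsin(d[2])]),"ends",E,"len",np.linalg.norm(E[0]-E[1]),"centre",c)
    return d,c
E
python3 - <<'E'
from m import *
f=lambda o,c:np.array(o)+(np.array(c)+.5)/5-.5
so,do=(300,135),(300,130)
axis([f(so,(300,272)),f(so,(700,300))],[f(do,(150,273)),f(do,(600,193))],"7",("side",f(do,(697,180))),("side",f(do,(86,289))))
g=cv2.cvtColor(C["side"]["pixels"],cv2.COLOR_RGB2GRAY);
for x in(325,340,410,425):print(x,g[155:205,x].tolist())
g=cv2.cvtColor(C["scene"]["pixels"],cv2.COLOR_RGB2GRAY)
for x in(360,375,420,440):print(x,g[175:210,x].tolist())
E
```

```text
dir yaw,el deg [22.24571548 -5.74896716] ends [array([0.58236212, 0.07439526, 0.15825386]), array([ 0.35299814, -0.01942   ,  0.18320237])] len 0.24906136925667505 centre [0.46768013 0.02748763 0.17072812]
325 [109, 108, 106, 109, 110, 110, 110, 111, 111, 112, 113, 114, 110, 99, 73, 73, 67, 55, 43, 37, 36, 35, 38, 37, 41, 59, 61, 65, 65, 64, 68, 68, 65, 65, 63, 61, 59, 58, 59, 58, 58, 61, 60, 59, 57, 58, 93, 157, 145, 76]
340 [44, 65, 107, 107, 108, 106, 110, 108, 109, 111, 112, 112, 112, 108, 108, 96, 73, 70, 68, 58, 57, 54, 44, 63, 63, 67, 65, 69, 67, 65, 65, 65, 61, 56, 46, 56, 58, 57, 58, 54, 56, 56, 57, 58, 57, 56, 57, 56, 98, 159]
410 [117, 119, 119, 117, 117, 115, 116, 114, 114, 107, 75, 75, 78, 80, 80, 74, 76, 71, 67, 62, 59, 68, 103, 100, 96, 96, 91, 92, 90, 98, 106, 105, 107, 105, 102, 103, 103, 103, 103, 102, 101, 100, 95, 96, 101, 102, 104, 100, 99, 97]
425 [110, 111, 109, 112, 111, 111, 101, 61, 79, 79, 80, 80, 78, 73, 72, 70, 65, 60, 74, 111, 111, 111, 111, 111, 112, 113, 111, 111, 111, 110, 109, 110, 111, 109, 112, 111, 111, 111, 110, 112, 113, 111, 112, 111, 109, 109, 109, 111, 111, 111]
360 [123, 125, 124, 123, 125, 124, 126, 124, 120, 83, 64, 66, 68, 68, 64, 66, 69, 60, 61, 113, 123, 127, 125, 123, 125, 126, 125, 125, 122, 126, 126, 125, 126, 121, 123]
375 [124, 125, 125, 126, 124, 124, 123, 126, 126, 127, 82, 62, 66, 69, 72, 70, 66, 66, 60, 66, 115, 128, 125, 122, 124, 125, 125, 121, 123, 120, 118, 120, 122, 119, 118]
420 [130, 132, 132, 132, 130, 127, 129, 130, 132, 131, 131, 131, 132, 128, 91, 83, 89, 84, 85, 78, 72, 70, 62, 66, 116, 121, 116, 104, 99, 99, 107, 109, 118, 122, 122]
440 [132, 129, 131, 128, 131, 129, 132, 129, 129, 130, 133, 132, 114, 86, 63, 56, 74, 86, 88, 86, 84, 74, 76, 67, 66, 54, 53, 38, 41, 66, 107, 116, 117, 114, 117]
```

```bash
cat > fit.py <<'E'
from m import *
def fit(S,D,tag,yaw=None,ends=()):
    for n in("scene","side"):C[n]=dict(np.load(f"pics/{n}{tag}.npz"))
    def res(p):
        w=yaw if yaw is not None else p[4];d=np.array([np.cos(w)*np.cos(p[3]),np.sin(w)*np.cos(p[3]),np.sin(p[3])]);r=[]
        for n,L in(("scene",S),("side",D)):
            a,b=pr(n,[p[:3]-.13*d,p[:3]+.13*d]);t=(b-a)/np.linalg.norm(b-a)
            r+=[np.cross(t,np.array(q)-a) for q in L]
        for n,s,q in ends:
            a,b=pr(n,[p[:3]-.13*d,p[:3]+.13*d]);t=(b-a)/np.linalg.norm(b-a);r.append(.7*t@(np.array(q)-(b if s>0 else a)))
        return np.array(r)
    r=least_squares(res,[.469,.0165,.167,0,.465]);p=r.x
    print("centre",p[:3].round(4),"elev",np.degrees(p[3]).round(2),"yaw",np.degrees(p[4] if yaw is None else yaw).round(1),"res",r.fun.round(1));return p
E
python3 - <<'E'
from fit import *
S=[(360,188.7),(375,189.6),(420,193.6)];D=[(325,185.9),(340,183.5),(410,170.5),(425,167.3)]
f=lambda o,c:np.array(o)+(np.array(c)+.5)/5-.5
E=[("side",1,f((300,130),(86,289))),("side",-1,f((300,130),(697,180))),("scene",-1,f((300,135),(789,311)))]
fit(S,D,"7",None,E);fit(S,D,"7",np.radians(26.6),E)
E
```

```text
centre [0.4644 0.0286 0.1713] elev -0.73 yaw 30.0 res [-0.1  0.3  0.3  0.1 -0.3 -0.3  0.1  0.2  0.2 -0.4]
centre [0.4659 0.0254 0.1692] elev -2.87 yaw 26.6 res [ 0.3  0.6  0.4 -0.3 -0.6 -0.3  0.2 -0.7  1.  -0.3]
```

Run:
```python
from h import *
f=dict(np.load("pics/w7.npz"));im=f["pixels"].astype(int)
g=cv2.cvtColor(f["pixels"],cv2.COLOR_RGB2GRAY).astype(float)
for v in range(0,400,25):print(v,g[v,260:382:3].astype(int).tolist())
cv2.imwrite("pics/w7v.png",f["pixels"][:,:,::-1])
```

```text
0 [135, 134, 129, 128, 109, 93, 88, 100, 106, 120, 121, 65, 71, 76, 79, 79, 81, 82, 84, 85, 85, 88, 87, 87, 86, 84, 83, 79, 75, 124, 125, 86, 86, 86, 85, 86, 86, 87, 85, 86, 87]
25 [123, 128, 124, 126, 124, 125, 124, 124, 122, 124, 61, 67, 72, 76, 79, 82, 83, 87, 89, 91, 91, 92, 90, 90, 88, 87, 85, 82, 78, 69, 84, 87, 88, 88, 86, 87, 86, 86, 86, 84, 85]
50 [126, 127, 126, 124, 123, 121, 123, 124, 125, 125, 61, 68, 72, 75, 77, 81, 81, 84, 87, 88, 89, 91, 92, 91, 88, 86, 85, 83, 78, 73, 84, 87, 89, 89, 88, 87, 87, 87, 87, 87, 85]
75 [127, 125, 125, 124, 122, 125, 124, 128, 147, 176, 61, 68, 72, 75, 78, 78, 82, 84, 86, 88, 87, 87, 89, 87, 86, 84, 82, 79, 73, 67, 112, 125, 127, 128, 125, 123, 120, 113, 112, 114, 117]
100 [125, 126, 129, 128, 157, 169, 169, 169, 169, 167, 69, 69, 73, 75, 79, 81, 81, 83, 84, 85, 86, 84, 84, 83, 81, 81, 78, 77, 73, 69, 97, 107, 109, 109, 109, 108, 108, 111, 109, 106, 108]
125 [166, 163, 164, 164, 166, 163, 186, 180, 173, 171, 83, 68, 73, 76, 78, 80, 82, 84, 84, 76, 86, 85, 84, 83, 82, 81, 79, 76, 73, 68, 94, 104, 108, 107, 107, 106, 103, 103, 104, 105, 104]
[... 1117 characters left out ...]
00 [141, 139, 139, 140, 145, 148, 126, 120, 120, 120, 70, 59, 62, 63, 65, 67, 68, 69, 68, 69, 70, 69, 86, 86, 84, 83, 79, 78, 73, 71, 56, 132, 133, 132, 132, 89, 76, 76, 73, 90, 96]
325 [39, 39, 39, 39, 105, 120, 120, 120, 120, 32, 29, 52, 62, 64, 66, 67, 67, 68, 69, 69, 71, 70, 67, 69, 68, 80, 80, 79, 72, 61, 31, 35, 103, 132, 132, 132, 132, 56, 41, 46, 46]
350 [35, 34, 36, 34, 36, 35, 34, 117, 67, 38, 29, 51, 62, 65, 65, 67, 68, 68, 69, 69, 69, 68, 68, 68, 69, 67, 65, 65, 63, 60, 31, 33, 39, 111, 76, 38, 38, 37, 36, 39, 38]
375 [34, 35, 35, 35, 35, 35, 36, 33, 33, 39, 28, 57, 61, 63, 64, 66, 67, 68, 69, 69, 69, 68, 68, 69, 67, 66, 66, 65, 63, 60, 40, 36, 39, 32, 34, 35, 34, 35, 35, 35, 35]
```

View pics/w7v.png

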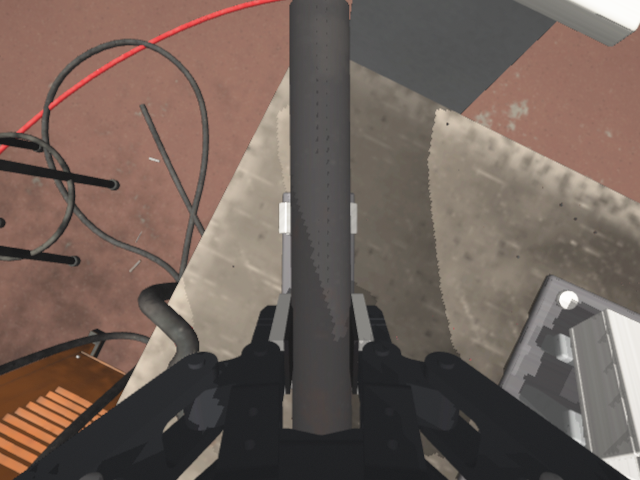

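Wrist view: the tube (columns 290–350) lies right over the rest (block edges at columns 279 and 357, so centred at 318) and parallel to it. Its lower end is just at the top of the picture. I'll fit the tube's pitch in the tool frame from its edges.

```bash
cat > wt.py <<'E'
from h import *
def tube(name):
    f=dict(np.load(f"pics/{name}.npz"));g=cv2.cvtColor(f["pixels"],cv2.COLOR_RGB2GRAY).astype(float);K=f["mtx"]
    nr=[]
    for a,b,sg in((282,298,-1),(342,358,1)):
        pts=[]
        for v in range(20,285):
            r=g[v,a:b]*1.;d=np.diff(r)*sg
            i=int(np.argmax(d))
            if d[i]<8:continue
            w=np.clip(d[max(i-1,0):i+2],0,None);pts.append((a+max(i-1,0)+(w*np.arange(len(w))).sum()/w.sum()+.5,v))
        P=np.array(pts)
        for _ in range(4):
            c=np.polyfit(P[:,1],P[:,0],1);e=P[:,0]-np.polyval(c,P[:,1]);P=P[abs(e)<max(2*np.median(abs(e)),.4)]
        print(len(P),c.round(4),np.std(P[:,0]-np.polyval(c,P[:,1])).round(2))
        r=[np.linalg.solve(K,[np.polyval(c,v),v,1]) for v in(0,400)];k=np.cross(*r);nr.append(k/np.linalg.norm(k))
    d=np.cross(*nr);d/=np.linalg.norm(d)
    # axis: at distance .012 from both planes, between them
    n1,n2=nr; m=np.cross(d,[1,0,0]);m/=np.linalg.norm(m);
    if m[2]<0:m=-m
    s1,s2=np.sign(n1@m+0),0
    best=[]
    for a1 in(1,-1):
        for a2 in(1,-1):
            x=np.linalg.solve(np.array([n1,n2,d]),[a1*.012,a2*.012,0])
            best.append(x)
    x=max(best,key=lambda x:x[2])
    M=f["mount"];D=M[:3,:3]@d;X=M[:3,:3]@x+M[:3,3];D*=np.sign(D[0]);X=X-D*(X[0]/D[0])
    W=f["cam_to_world"]@np.linalg.inv(M);Dw=-W[:3,:3]@D;Xw=W[:3,:3]@X+W[:3,3]
    print("tool: pitch",np.degrees(np.arctan2(D[2],D[0])),"yawerr",np.degrees(np.arctan2(D[1],D[0])),"pt",X)
    print("world: yaw",np.degrees(np.arctan2(Dw[1],Dw[0])),"elev",np.degrees(np.arcsin(Dw[2])),"pt",Xw)
    ft=pr_w(f,Xw-.13*Dw);print("foot px",ft);return f,Xw,Dw
def pr_w(f,P):C["w"]=f;return pr("w",P)[0]
E
python3 - <<'E'
from wt import *
f,X,D=tube("w7")
for x in(.11,.12,.13,.14):print(x,pr_w(f,X-x*D))
for z in(.055,):
  h=np.array([np.cos(.471),np.sin(.471),0])
  for s in(-.055,.055):print("vee",pr_w(f,np.array([.469,.0165,z])+s*h))
E
```

```text
263 [7.600000e-03 2.884774e+02] 0.11
263 [3.60000e-03 3.49317e+02] 0.15
tool: pitch 17.17563811086307 yawerr -0.32990550767380555 pt [0.         0.00038684 0.15961768]
world: yaw 26.978250876282626 elev -2.881229601001529 pt [0.46715368 0.01559207 0.16273081]
foot px [318.91968047   3.24410358]
0.11 [319.20553055  54.36008522]
0.12 [319.06284258  28.84448687]
0.13 [318.91968047   3.24410358]
0.14 [318.77604187 -22.44148796]
vee [320.5556667  219.33163206]
vee [321.44484323 377.82747227]
```

Run:
```python
from h import *
from workcell import bot
s=bot.observe();Q=R.from_euler("xyz",s["tool_rot"]);G=Q*R.from_rotvec([0,-np.radians(2.88),0])
plan([(np.array([.469,.0165,.167])-.1596*G.as_matrix()[:,2],G)],vmax=.005,wmax=1)
```

```text
3
[[0.01, 0.001, -0.006], [-0.0, -0.0053, 0.0]]
[[0.01, 0.001, -0.006], [-0.0, -0.0053, 0.0]]
[[0.01, 0.001, -0.006], [-0.0, -0.0053, 0.0]]
ends [0.5108 0.0381 0.3195] [-3.14   -0.2998 -2.6767]
```

carry_out(
  targets=[
    [[0.01, 0.001, -0.006], [0, -0.0053, 0], 0.1],
    [[0.01, 0.001, -0.006], [0, -0.0053, 0], 0.1],
    [[0.01, 0.001, -0.006], [0, -0.0053, 0], 0.1],
    [[0, 0, 0], [0, 0, 0], 0.1],
    [[0, 0, 0], [0, 0, 0], 0.1],
    [[0, 0, 0], [0, 0, 0], 0.1],
    [[0, 0, 0], [0, 0, 0], 0.1],
    [[0, 0, 0], [0, 0, 0], 0.1],
  ],
)

```text
clock: 13.8
position: [0.5107, 0.0382, 0.3192]
tool_rot: [-3.14, -0.3, -2.676]
force: [-0.1, 0.4, -3.4]
grip_width: 0.0218
```

Run:
```python
from wt import *
from workcell import bot
snap("w8");tube("w8")
s=bot.observe();print(abs(s["qd"]).max(),s["moment"])
```

```text
13.8 [ 0.29  0.62 -0.71  1.84  0.45  1.17  1.4 ] [0.5107 0.0382 0.3192] [-3.1403 -0.3003 -2.6764] [-0.1  0.4 -3.4] 0.021801916359834153
238 [7.200000e-03 2.885367e+02] 0.1
249 [3.000000e-03 3.493756e+02] 0.13
tool: pitch 17.087481860286395 yawerr -0.2996368446282744 pt [0.         0.00034251 0.15982282]
world: yaw 26.95890039516951 elev -0.12052991226516328 pt [0.46842203 0.01708246 0.16651351]
foot px [318.97620522   3.00996579]
0.0012258644436364185 [ 0.22331843 -0.44964262 -0.0323755 ]
```

```bash
python3 -c "
from workcell import job
print(job.job_done())"
```

```text
the job is handed in; nothing more can be done
None
```

The round tube is out of its sleeve and held level above the vee rest. I handed the job in at about 14 s on the robot's clock, with the arm at rest and the gripper still holding.

**Last checks (wrist camera):**

| Check | Measured | Aim |
|---|---|---|
| Tube direction | 27.0° | about 27° (rest's vees) |
| Tube slope | -0.1° | level |
| Tube centre | (0.468, 0.017, 0.167) m | over the rest's centre at about (0.469, 0.017) m |
| Clear height above the vee tops | about 10 cm | 10 cm |

The wrist force read only the tube's weight, about 3.4 N, and the grip held steady at 22 mm.

**Corrections and disagreements:**
- **First approach:** it ran into joint limits short of the tube. I switched to the half-turned grasp with the tool tilted 20°.
- **Level:** the tube first hung 2.9° low at its far end, and I corrected that.
- **Two fixed cameras:** left free, they gave 22° to 30° for the tube's direction, -0.7° to -5.7° for its slope and about 1 cm to the side for its centre. With the direction held at the tool's they gave the same 2.9° droop as the wrist camera, but still about 1 cm to the side. I trusted the wrist camera because the two fixed cameras judge depth poorly.
- **Not checked:** I took no fixed-camera pictures after the last correction. I did not inspect the other stock and the bench items at the end, but the forces showed no contact with anything.
- **Pictures:** I viewed 12, two over the budget of 10.

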